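# Bolt down the cover of the shower-water filter

### The job

The cover of the shower-water filter on the counter is back on, but its two captive T-shaped bolts are still loose. Turn both bolts clockwise as far as they go, first the one at the pipe end and then the one at the other end, and let go of them. Leave the round flow dial between them at its setting.

Things in the scene. Friction and masses are not known exactly. Their poses are not given: they have to be found in the camera images.
- filter_unit: Filter unit, fixed to the counter: low white box with a flat grey cover, 278 x 123 mm, cover top 56 mm above the counter. From one end sticks a steel pipe (75 mm) with a brass nut, lower than the cover. Origin: centre of the underside. x runs along its length towards the pipe, z up; any yaw.
- bolt_inlet: T-bolt on the pipe end of the cover, 90 mm from the unit's centre. It only turns about its vertical axis. Black bar grip 56 long x 14 thick x 34 high (mm). Origin on the axis, 58 mm above the counter; bar from 14 to 48 mm above it. x along the bar, z up. Starts 60 to 82 degrees anticlockwise (from above) of its end stop; at the stop bolt x = unit x, bar along the unit.
- bolt_far: T-bolt on the other end of the cover, 90 mm from the unit's centre, away from the pipe. Sizes, origin, axes, start and end stop as bolt_inlet. Both bolts turn with an even light friction of 0.1 N m, have no spring and stay where they are left.
- dial_mark (a point): Outer end of the white pointer line on the round black flow dial in the middle of the cover, 21 mm from the dial's axis, 73 mm above the counter. The dial is 44 mm across and 16 mm high, has no bar, and turns easily if touched.

How it is judged (in metres and radians):
On the way, in this order (a step that is already met when the one before it is completed fails the run):
1. the bolt at the pipe end is turned to its end stop (angle between the x axis of bolt_inlet and the x axis of filter_unit, either way round below 0.2 rad), for 0.2 s.
2. then the bolt at the other end is turned to its end stop (angle between the x axis of bolt_far and the x axis of filter_unit, either way round below 0.2 rad), for 0.2 s.
At the end, for the whole second after the job is handed in: Both T-bolts stand within 0.2 rad (11 degrees) of their clockwise end stops, bars along the unit's long side, and the pointer of the flow dial is within 8 mm of where it was (angle between the x axis of each of bolt_inlet, bolt_far and the x axis of filter_unit, either way round below 0.2 rad and distance of dial_mark from where it was at the start of the episode below 0.008 m); the robot touches nothing.
It fails at once if the round flow dial is turned away from its setting (its pointer moves more than 8 mm) (distance of dial_mark from where it was at the start of the episode above 0.008 m).
It also fails if it takes over 42 s, if anything falls off the work surface, if the arm or the gripper's body presses on something with over 40 N, if the wrist force passes 120 N, or if a joint passes its speed limit or range.

### The arm

A 7-joint arm with a two-finger parallel gripper is mounted at the origin on the work surface. World frame = base frame: x ahead of the robot, y to its left, z up, the work surface at z = 0. Lengths are in m, angles in degrees, forces in N, time in s.
With the tool pointing down it reaches from about 0.425 to 1.025 m from the base axis. Payload 9.4 kg.
Tool frame: the origin (TCP) lies midway between the tips of the shut fingers; the grasp point (between the pads) lies behind it (r.hold_point_z is the z of the grasp point in the tool frame, in m); z points along the fingers, y is the line along which they close (so a half turn about z gives the same grasp; the last joint's range is limited). The gripper opens to 85 mm and grips with 20 to 120 N. Pads are 22 mm wide; open, the fingers measure 114 mm over their backs; the gripper's body (76 mm by 85 mm) begins 54 mm behind the grasp point. The pads swing forward as they close: fully open they stand 13 mm farther back than shut.
Start: joints at [-77.389, 34.337, -0.143, 91.639, 0.103, 54.024, -4.572], TCP at [0.212, 0.693, 0.231] pointing down, gripper open.
Joint ranges: [-147.43, 147.43], [-19.82, 112.94], [-74.19, 73.91], [6.32, 146.72], [-59.91, 239.91], [6.04, 106.73], [-150.56, 150.56]. Speed limits (degrees/s): [127.2, 127.2, 172.46, 172.46, 180, 180, 180].

### API

Orientations are given as [roll, pitch, yaw] about the fixed x, y, z axes, in that order (R = Rz(yaw) Ry(pitch) Rx(roll)).
In Python, from cell import r, viewer gives the robot as it stands (r), with the cameras (viewer).
- The arm moves only by the tool move_tool, called after "Request:" as name(argument=value, ...), one argument or row to a line, values as JSON. Schema: {"type":"object","properties":{"rows":{"type":"array","items":{"type":"object","properties":{"x":{"type":"number"},"y":{"type":"number"},"z":{"type":"number"},"yaw":{"type":"number"}},"additionalProperties":false},"minItems":1,"maxItems":20},"aperture":{"type":"number"},"only":{"type":"string"},"quiet":{"type":"boolean"},"lines":{"type":"string"}},"required":["rows"],"additionalProperties":false}. rows is a list of rows, 1 to 20 of them, each an object with the fields x, y, z (the shift in shares of the most that a row can go, 1 being 62.5 mm), yaw (a turn about the tool's z in parts of the range, where 1.0 means 60 degrees); a field left out counts as zero; each row shifts and turns the commanded pose from where the row before left it, along the tool's axes as they then stand; what a row does not reach is not made up. A row lasts 1/8 s, in which the tool goes at most 0.0625 m and 10.7 degrees, less where a joint would pass 70% of its speed; a pose out of reach is approached as far as the arm can. aperture is the finger opening in m, set as the call begins (left out keeps the last). The fingers move at their own pace and stop on an object; the grip force is fixed at half the most. Time passes only in rows, so rows that do not move let the fingers close. The tool returns the time, the measured TCP pose, the force, the opening and the grip force at its end. only (a regular expression) keeps the lines of the reply that match it, lines (a string "A,B") keeps lines A to B, and quiet returns only ok. Input that does not fit is refused with a message, and nothing moves.
- r.state(): the state, without advancing time (a new reading comes with each control period).
- viewer.read_camera(name): name is "scene" or "top"; returns a dict with "pixels" (480x640x3 uint8, red, green, blue), "range_z" (480x640 float32, m along the optical axis (not along the pixel's ray), 0 where there is no reading), "fx", "fy", "cx", "cy" (pixels), "origin" and "attitude" of the camera in the world. Camera axes: x right, y up, looking along -z (the intrinsics and any distortion apply to the point x, -y, -z); pixel columns grow to the right and rows downward; lengths in m; the calibration is good to about 2 mm. A picture is of the moment at which its call begins.
- r.job_done(): hands the job in; it is judged then, once.
The state is a dict: "t": time; "joint_positions": joint angles; "qvel": joint speeds; "joint_torque": joint torques, N m; "ee_pos": TCP position; "tool_rot": TCP orientation; "force": force on the tool from outside, world axes, zero at the start; "torque": the same for the moment, N m; "opening": finger opening in m; "grasp_force": force on a finger pad.
Only numpy, scipy, OpenCV 4.12 (cv2) and the standard library are available. Lean on these libraries where they do the work, as an engineer would, in place of code of your own. Each camera call takes 0.05 s, during which the arm holds its last target. There are 200 camera calls.

## Working session

There is one attempt and no reset: what is moved stays moved. The work goes in short steps, Python scripts to look and compute and a tool call to move; the robot and the scene stay as the last step left them, time stands still between calls to the robot, and variables do not carry over. Pictures are saved under pics/ and viewed, at most 10 in all, crops included, and the job is handed in when it is done.

```bash
ls; mkdir -p pics; cat > h.py <<'E'
import numpy as np,cv2
from cell import r, viewer
def cam(n):
    c=viewer.read_camera(n); return c
def pts(c):
    h,w=c["range_z"].shape; v,u=np.mgrid[0:h,0:w]; z=c["range_z"]
    p=np.stack([(u-c["cx"])/c["fx"]*z,-(v-c["cy"])/c["fy"]*z,-z],-1)
    return p@R(c).T+np.array(c["origin"])
def R(c):
    a=np.array(c["attitude"],float)
    if a.shape==(3,3): return a
    from scipy.spatial.transform import Rotation as Q
    return Q.from_euler("xyz",a,degrees=True).as_matrix() if a.size==3 else Q.from_quat(a).as_matrix()
E
python3 - <<'E'
from h import *
for n in("top","scene"):
    c=cam(n); cv2.imwrite(f"pics/{n}0.png",c["pixels"][:,:,::-1]); print(n,{k:v for k,v in c.items() if k not in("pixels","range_z")},(c["range_z"]>0).mean())
print(r.state(), r.hold_point_z)
E
```

```text
cell.py
pics
top {'fx': 468.47926556541984, 'fy': 468.47926556541984, 'cx': 320.8103572744916, 'cy': 232.6788795342555, 'origin': array([0.49852845, 0.0378213 , 0.73798596]), 'attitude': array([  6.73336766,   0.21517587, -90.66787869])} 0.9959440104166667
scene {'fx': 623.1246229288545, 'fy': 623.1246229288545, 'cx': 318.1618248711766, 'cy': 241.6510947244308, 'origin': array([0.9540128 , 0.11283617, 0.69474169]), 'attitude': array([32.20561449,  0.5417772 , 99.11208741])} 0.995908203125
{'t': 0.1, 'joint_positions': array([-77.39126058,  34.38059697,  -0.14584755,  91.67580788,
         0.10399979,  54.02571506,  -4.57208157]), 'qvel': array([ 0.1857308 , -0.07854406,  0.08249543, -0.15604482, -0.03239209,
       -0.04269432,  0.04478882]), 'joint_torque': array([ 5.02351468e-03, -7.77996325e+01,  1.56965140e+00, -2.58625442e+01,
        1.26094802e-02,  5.51810066e-03,  4.97875908e-05]), 'ee_pos': array([0.21189998, 0.69289576, 0.23049829]), 'tool_rot': array([-1.79918408e+02,  8.24950258e-03,  1.63000765e+02]), 'force': array([-0.43512949,  0.11483342, -0.31182898]), 'torque': array([-0.00324315, -0.0313983 , -0.03727826]), 'grasp_force': 0.0, 'opening': 0.08516706663669878} -0.0187
```

View pics/top0.png

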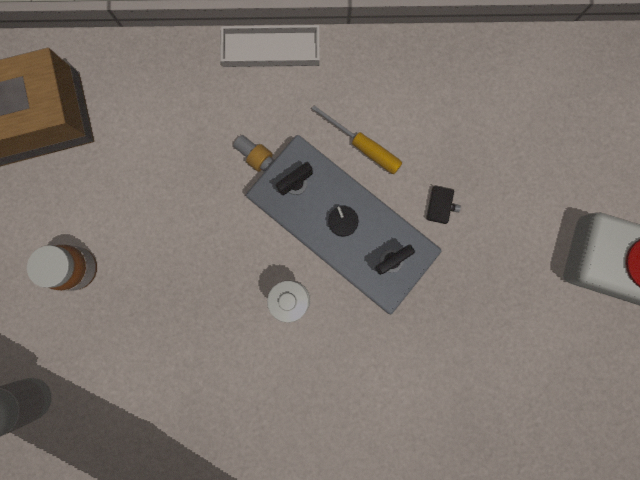

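View pics/scene0.png

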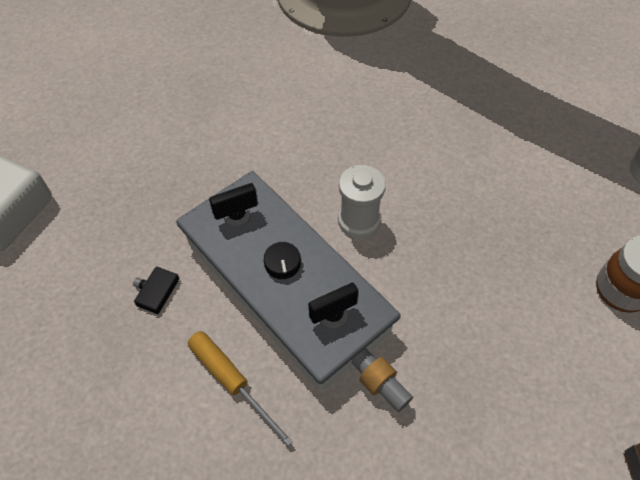

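The top view shows the unit running from the pipe at (245,148) to the far end at (415,285). The inlet bar is at (295,178), the dial at (343,220) and the far bar at (395,260). A white bottle at (288,300) stands nearby.

```bash
python3 - <<'E'
from h import *
for n in("top","scene"):
    c=cam(n);P=pts(c);g=c["pixels"].max(2)
    x,y,z=P[...,0],P[...,1],P[...,2]
    v,u=np.mgrid[0:480,0:640]
    roi=(x>.35)&(x<.85)&(y>-.25)&(y<.3)
    m=(roi&(abs(z-.056)<.006)).astype(np.uint8)
    k,l,s,_=cv2.connectedComponentsWithStats(m); i=1+s[1:,4].argmax()
    q=P[l==i][:,:2].astype(np.float32); rc=cv2.minAreaRect(q); print(n,"cover",rc,np.median(z[l==i]))
    cc=np.array(rc[0])
    m=(roi&(z>.066)&(z<.13)&(g<70)&(np.hypot(x-cc[0],y-cc[1])<.15)).astype(np.uint8)
    k,l,s,_=cv2.connectedComponentsWithStats(m)
    for i in range(1,k):
        if s[i,4]>60:
            zz=z[l==i]; top=(l==i)&(z>np.percentile(zz,95)-.006)
            q=P[top][:,:2].astype(np.float32); print(s[i],"z",np.percentile(zz,95),"rect",cv2.minAreaRect(q),q.mean(0))
    m=(roi&(z>.115)).astype(np.uint8);k,l,s,_=cv2.connectedComponentsWithStats(m)
    for i in range(1,k):
        if s[i,4]>60: print("tall",P[l==i].mean(0),z[l==i].max())
    b=(c["pixels"][...,0]>130)&(c["pixels"][...,2]>110)
    m=roi&(z>.03)&b; m&=np.hypot(x-cc[0],y-cc[1])<.15
    if m.sum(): print("bright",P[m].min(0),P[m].max(0))
E
```

```text
top cover ((0.595095694065094, 0.00745062530040741), (0.2782072424888611, 0.12351644784212112), 49.84419631958008) 0.05598275554560361
[275 162  38  33 604] z 0.1075106100488547 rect ((0.6525663733482361, 0.07625241577625275), (0.014290140010416508, 0.05553383007645607), 36.169307708740234) [0.65208524 0.07624881]
[328 206  30  30 677] z 0.07494649255575359 rect ((0.5944851040840149, 0.008017299696803093), (0.04181494936347008, 0.04229431599378586), 88.3974838256836) [0.5938454  0.00761048]
[374 245  41  29 509] z 0.10735533209628778 rect ((0.5368468761444092, -0.06109839305281639), (0.013899263925850391, 0.05570108816027641), 32.71709060668945) [ 0.5366141  -0.06066769]
bright [0.45919369 0.00887782 0.07096508] [0.61400626 0.11225821 0.73798596]
scene cover ((0.5951380133628845, 0.0064776986837387085), (0.27857792377471924, 0.12333625555038452), 49.77640151977539) 0.055889261197910656
[ 209  183   49   37 1210] z 0.106928101957395 rect ((0.5377157330513, -0.06235584616661072), (0.015155953355133533, 0.05451691895723343), 33.382442474365234) [ 0.53889155 -0.06164997]
[264 242  37  34 940] z 0.07459350407296335 rect ((0.5955742597579956, 0.0069208648055791855), (0.04249182716012001, 0.04286278411746025), 2.1949784755706787) [0.5961088  0.00667306]
[ 309  283   50   41 1240] z 0.1070272363350912 rect ((0.6538764834403992, 0.07536908984184265), (0.014334053732454777, 0.05523140728473663), 36.32573699951172) [0.6548272  0.07515236]
bright [ 0.46052549 -0.05596848  0.03295696] [0.69382462 0.14832887 0.097456  ]
```

The rows are not in the units I measure in: shifts go in shares of 62.5 mm and turns go in shares of 60 degrees. I convert before sending: -0.037 m is -0.592, -0.028 m is -0.448.

Request:
move_tool(
  rows=[
    {"x": -0.592,"y": -0.448},
    {"x": -0.592,"y": -0.448},
    {"x": -0.592,"y": -0.448},
    {"x": -0.592,"y": -0.448},
    {"x": -0.592,"y": -0.448},
    {"x": -0.592,"y": -0.448},
    {"x": -0.592,"y": -0.448},
    {"x": -0.592,"y": -0.448},
    {"x": -0.592,"y": -0.448},
    {"x": -0.592,"y": -0.448},
    {"x": -0.592,"y": -0.448},
    {"x": -0.592,"y": -0.448},
    {"x": -0.592,"y": -0.448},
    {"x": -0.592,"y": -0.448},
    {"x": -0.592,"y": -0.448},
    {"x": -0.592,"y": -0.448},
  ],
  aperture=0.045,
)

```text
t: 2.2
ee_pos: [0.6479, 0.0905, 0.2312]
tool_rot: [180.0, -0.0, 163.0]
force: [0.4, 0.3, 0.4]
opening: 0.0446
grasp_force: 0.0
```

Request:
move_tool(
  rows=[
    {"yaw": 0.15},
    {"yaw": 0.15},
    {"yaw": 0.15},
    {"yaw": 0.1633},
    {},
    {},
  ],
)

```text
t: 2.95
ee_pos: [0.6471, 0.0919, 0.2312]
tool_rot: [-180.0, -0.0, 126.4]
force: [0.1, -0.5, -1.1]
opening: 0.0448
grasp_force: 0.0
```

```bash
cat >> h.py <<'E'
def goto(x,y,z,ydir=None):
    s=r.state();p=np.array(s["ee_pos"]);a=np.radians(s["tool_rot"][2])
    d=np.array([x,y,z])-p
    print("t",s["t"],"pos",p.round(4),"rot",np.round(s["tool_rot"],2),"j7",s["joint_positions"][6],"F",np.round(s["force"],1))
    print("tool dx %.4f dy %.4f dz %.4f"%(d[0]*np.cos(a)+d[1]*np.sin(a),d[0]*np.sin(a)-d[1]*np.cos(a),-d[2]))
E
python3 -c "
from h import *
goto(.6533,.0757,.077)"
```

```text
t 2.95 pos [0.6471 0.0919 0.2312] rot [-179.99   -0.    126.42] j7 30.898474246799836 F [ 0.1 -0.5 -1.1]
tool dx -0.0168 dy -0.0046 dz 0.1542
```

In the tool's units: 0.025 m is 0.4, 0.02 m is 0.32.

Request:
move_tool(
  rows=[
    {"x": -0.2688,"y": -0.0736},
    {"z": 0.4},
    {"z": 0.4},
    {"z": 0.4},
    {"z": 0.4},
    {"z": 0.32},
    {"z": 0.32},
    {"z": 0.224},
    {},
    {},
  ],
)

```text
t: 4.2
ee_pos: [0.6538, 0.0755, 0.0778]
tool_rot: [180.0, 0.0, 126.2]
force: [0.9, 0.8, 0.2]
opening: 0.0451
grasp_force: 0.0
```

```bash
python3 - <<'E'
from h import *
goto(.6533,.0757,.077)
c=cam("scene");cv2.imwrite("pics/s1.png",c["pixels"][180:420,160:480,::-1].repeat(2,0).repeat(2,1)[:480])
E
```

```text
t 4.2 pos [0.6538 0.0755 0.0778] rot [1.7996e+02 3.0000e-02 1.2620e+02] j7 34.56143112811121 F [0.9 0.8 0.2]
tool dx 0.0005 dy -0.0003 dz 0.0008
```

View pics/s1.png

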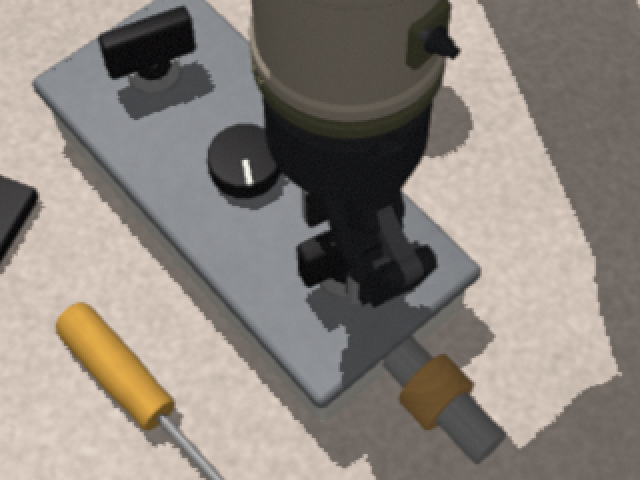

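The gripper straddles the inlet bar, with the fingers around it at crop (370,265). The dial at crop (245,160) is clear. I'll close, then turn clockwise.

Request:
move_tool(
  rows=[
    {},
    {},
    {},
    {},
    {},
    {},
  ],
  aperture=0.0,
)

```text
t: 5.0
ee_pos: [0.6541, 0.0759, 0.0781]
tool_rot: [179.9, 0.0, 126.2]
force: [1.4, 0.4, 5.6]
opening: 0.0127
grasp_force: 61.0
```

Request:
move_tool(
  rows=[
    {"yaw": 0.0667},
    {"yaw": 0.1333},
    {"yaw": 0.1333},
    {"yaw": 0.1333},
    {"yaw": 0.1333},
    {"yaw": 0.1333},
    {"yaw": 0.1333},
    {"yaw": 0.1333},
    {"yaw": 0.1333},
    {},
    {},
  ],
)

```text
t: 6.38
ee_pos: [0.653, 0.0759, 0.078]
tool_rot: [-179.9, -0.0, 58.2]
force: [-3.4, 1.6, 9.4]
opening: 0.013
grasp_force: 61.9
```

```bash
python3 -c "
from h import *
goto(.6533,.0757,.077);print(r.state()['torque'])"
```

```text
t 6.375 pos [0.653  0.0759 0.078 ] rot [-1.7995e+02 -3.0000e-02  5.8200e+01] j7 -12.604872137761454 F [-3.4  1.6  9.4]
tool dx -0.0000 dy 0.0004 dz 0.0010
[ 0.18918445  0.66481044 -0.08494327]
```

In the tool's units: 4 degrees / 60 = 0.0667.

Request:
move_tool(
  rows=[
    {"yaw": 0.0667},
    {"yaw": 0.05},
    {"yaw": 0.0333},
    {},
    {},
    {},
  ],
)

```text
t: 7.12
ee_pos: [0.6529, 0.076, 0.0781]
tool_rot: [-179.9, -0.0, 49.3]
force: [-2.7, 1.2, 9.8]
opening: 0.0129
grasp_force: 62.0
```

```bash
python3 -c "
from h import *
goto(.6533,.0757,.077);print(r.state()['torque'])"
```

```text
t 7.125 pos [0.6529 0.076  0.0781] rot [-1.7994e+02 -1.0000e-02  4.9300e+01] j7 -19.000870275094424 F [-2.7  1.2  9.8]
tool dx 0.0000 dy 0.0005 dz 0.0011
[0.2890584  0.71177533 0.59083296]
```

In the tool's units: -0.04 m is -0.64, -0.03 m is -0.48.

Request:
move_tool(
  rows=[
    {},
    {},
    {},
    {},
    {"z": -0.32},
    {"z": -0.48},
    {"z": -0.48},
    {"z": -0.64},
    {},
  ],
  aperture=0.045,
)

```text
t: 8.25
ee_pos: [0.6551, 0.0751, 0.2017]
tool_rot: [179.8, -0.3, 49.2]
force: [-0.3, 0.9, 1.1]
opening: 0.0447
grasp_force: 0.0
```

Request:
move_tool(
  rows=[
    {"x": -0.64},
    {"x": -0.72},
    {"x": -0.72},
    {"x": -0.8},
    {"yaw": -0.15},
    {"yaw": -0.15},
    {"yaw": -0.15},
    {"yaw": -0.15},
    {"yaw": -0.15},
    {"yaw": -0.15},
    {"yaw": -0.15},
    {"yaw": -0.1783},
    {},
    {},
  ],
)

```text
t: 10.0
ee_pos: [0.5356, -0.061, 0.1974]
tool_rot: [-180.0, -0.0, 122.6]
force: [-0.5, -0.7, 0.4]
opening: 0.0451
grasp_force: 0.0
```

```bash
python3 - <<'E'
from h import *
goto(.5373,-.0617,.077)
c=cam("top");P=pts(c);x,y,z=P[...,0],P[...,1],P[...,2]
for a,b in((.653,.0757),(.537,-.0617)):
    m=(abs(z-.106)<.006)&(np.hypot(x-a,y-b)<.035)
    if m.sum()>30: print(m.sum(),cv2.minAreaRect(P[m][:,:2].astype(np.float32)))
cv2.imwrite("pics/t2.png",c["pixels"][:,:,::-1])
E
```

```text
t 10.0 pos [ 0.5356 -0.061   0.1974] rot [-180.     -0.    122.65] j7 44.20105050616826 F [-0.5 -0.7  0.4]
tool dx -0.0015 dy 0.0010 dz 0.1204
410 ((0.6525580883026123, 0.07609006762504578), (0.05543188750743866, 0.014316759072244167), 49.99677276611328)
216 ((0.5295714735984802, -0.049783144146203995), (0.013795181177556515, 0.029369914904236794), 32.75236129760742)
```

View pics/t2.png

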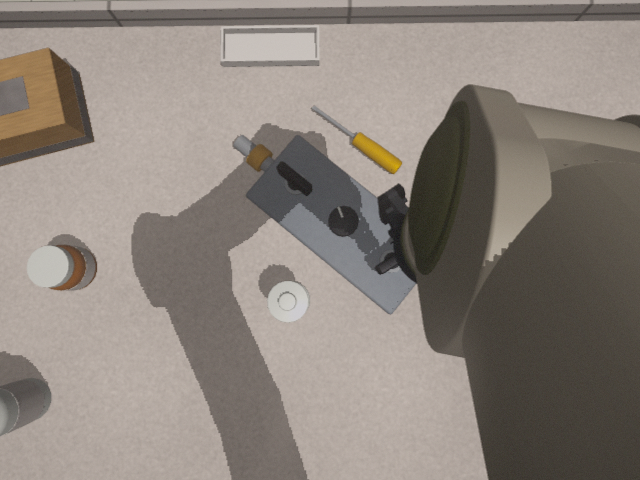

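The inlet bolt at (295,178) now lies along the unit, measured at 50.0°. The dial pointer at (341,212) is unchanged. The gripper is above the far bolt near (390,262).

In the tool's units: 0.025 m is 0.4, 0.02 m is 0.32.

Request:
move_tool(
  rows=[
    {"x": -0.024,"y": 0.016},
    {"z": 0.4},
    {"z": 0.4},
    {"z": 0.4},
    {"z": 0.32},
    {"z": 0.24},
    {"z": 0.16},
    {},
    {},
  ],
)

```text
t: 11.18
ee_pos: [0.5377, -0.0615, 0.0778]
tool_rot: [180.0, 0.0, 122.9]
force: [-0.6, -0.0, 0.2]
opening: 0.0449
grasp_force: 0.0
```

Request:
move_tool(
  rows=[
    {},
    {},
    {},
    {},
    {},
    {},
  ],
  aperture=0.0,
)

```text
t: 11.92
ee_pos: [0.5378, -0.0614, 0.0779]
tool_rot: [179.9, 0.0, 122.9]
force: [-0.0, 0.8, 6.8]
opening: 0.0132
grasp_force: 59.3
```

Request:
move_tool(
  rows=[
    {"yaw": 0.0667},
    {"yaw": 0.1333},
    {"yaw": 0.1333},
    {"yaw": 0.1333},
    {"yaw": 0.1333},
    {"yaw": 0.1333},
    {"yaw": 0.1333},
    {"yaw": 0.1333},
    {"yaw": 0.0833},
    {},
    {},
  ],
)

```text
t: 13.3
ee_pos: [0.5373, -0.0614, 0.0779]
tool_rot: [180.0, -0.0, 57.9]
force: [-1.2, -0.3, 8.4]
opening: 0.013
grasp_force: 59.9
```

```bash
python3 -c "
from h import *
goto(.5373,-.0617,.077);print(r.state()['torque'])"
```

```text
t 13.3 pos [ 0.5373 -0.0614  0.0779] rot [ 1.800e+02 -3.000e-02  5.788e+01] j7 7.604926438845775 F [-1.2 -0.3  8.4]
tool dx -0.0002 dy 0.0002 dz 0.0009
[ 0.12697046  0.51466121 -0.10810558]
```

In the tool's units: 4 degrees / 60 = 0.0667.

Request:
move_tool(
  rows=[
    {"yaw": 0.0667},
    {"yaw": 0.05},
    {"yaw": 0.0283},
    {},
    {},
    {},
  ],
)

```text
t: 14.05
ee_pos: [0.5372, -0.0613, 0.0779]
tool_rot: [-180.0, -0.0, 49.3]
force: [-3.4, 0.1, 9.3]
opening: 0.0134
grasp_force: 60.0
```

```bash
python3 -c "
from h import *
print(r.state()['torque'])"
```

```text
[0.06128808 0.56290498 0.56017706]
```

Request:
move_tool(
  rows=[
    {},
    {},
    {},
    {},
    {"z": -0.32},
    {"z": -0.48},
    {"z": -0.64},
    {"z": -0.64},
    {"y": 0.48},
    {"y": 0.64},
    {"y": 0.64},
    {"y": 0.64},
    {"y": 0.64},
    {},
    {},
    {},
  ],
  aperture=0.045,
)

```text
t: 16.05
ee_pos: [0.6806, -0.1846, 0.2073]
tool_rot: [-179.9, -0.0, 49.2]
force: [-0.2, -0.5, 0.3]
opening: 0.0447
grasp_force: 0.0
```

```bash
python3 - <<'E'
from h import *
print(r.state()["qvel"].round(2))
for n in("top","scene"):
  c=cam(n);P=pts(c);x,y,z=P[...,0],P[...,1],P[...,2]
  for a,b in((.653,.0757),(.537,-.0617)):
    m=(abs(z-.106)<.006)&(np.hypot(x-a,y-b)<.035)
    if m.sum()>30: print(n,m.sum(),cv2.minAreaRect(P[m][:,:2].astype(np.float32)))
  cv2.imwrite(f"pics/{n}3.png",c["pixels"][:,:,::-1])
E
```

```text
[-0.07 -0.11  0.07 -0.16 -0.04  0.08  0.04]
top 412 ((0.6527108550071716, 0.0760463997721672), (0.05566352978348732, 0.014393880032002926), 49.7154655456543)
top 437 ((0.536777138710022, -0.061166323721408844), (0.05601317808032036, 0.01433681882917881), 49.8773078918457)
scene 661 ((0.6533869504928589, 0.07486974447965622), (0.05634767562150955, 0.01469541247934103), 49.80965805053711)
scene 500 ((0.5378791093826294, -0.061959024518728256), (0.055345166474580765, 0.014519764110445976), 50.32969665527344)
```

View pics/scene3.png

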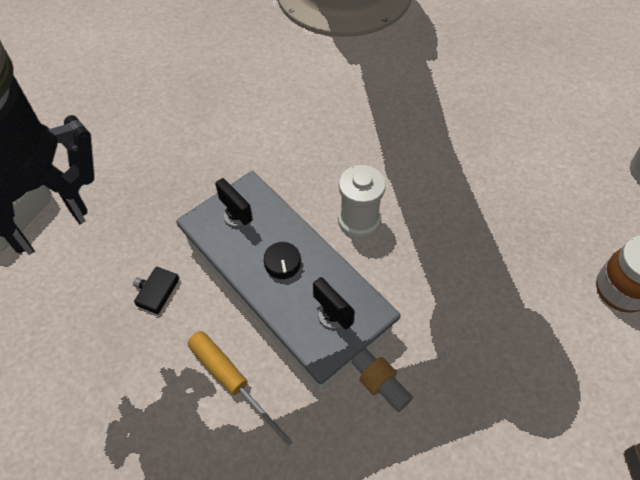

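Both bars, at (235,200) and (333,302), lie along the unit. The dial pointer at (284,266) is unchanged and the gripper is clear of everything.

```bash
python3 -c "
from cell import r, viewer
print(r.job_done())"
```

```text
the job is handed in; nothing more can be done
None
```

I turned both T-bolts clockwise to their end stops, pipe end first. The last camera check showed both bars within about 1° of the unit's long side, the dial pointer unmoved and the gripper clear. I handed the job in at about 16 s; no verdict was returned.

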